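# Twist the mixing cup up into the bench mixer until its lugs lock

### The job

Pick up the steel mixing cup by its handle, offer it up into the mouth of the bench mixer's overhead head, feel for the slots, and turn the handle anticlockwise (seen from above) until the lugs come up against their stop; then let the cup down into its lock and let go, so that it hangs there locked by itself. Never force it, and leave the other things standing where they are.

Things in the scene. Friction and masses are not known exactly. Their poses are not given: they have to be found in the camera images.
- mixer_mouth (a point): On the mouth's vertical axis, level with the flat underside of the slot ring inside, 190 mm above the worktop. Fixed grey mixer: round head 88 mm wide, top 279 mm up; mouth opens down in an aluminium collar 84 mm outside, 64 mm inside, rim 3 mm below this point. z up, x toward the column (front face 65 mm from the axis), y left. Base plate 165 x 150 mm, 18 mm high.
- mixer_rib (a point): Foot of a dark steel rib on the head, 43 mm from the axis at 150 deg (2.62 rad) anticlockwise from the mouth's x. Nominal handle direction for entry. The ring's 3 slots (120 deg apart, visible only from below, not in the readings) sit up to 20 deg (0.35 rad) either side of it: search by pressing up with 2 to 4 N at various handle angles. Lugs have about 6 deg of play each way in a slot.
- mixer_crest (a point): On the axis, 6 mm above the mouth point: level of the crest that the lugs pass over. Ring opening 50 mm wide, does not turn. From mid-slot, turning anticlockwise seen from above: slot to 17 deg, crest 17 to 36, lower pocket 36 to 66, then a solid stop. The other way a stop comes at once. Turn with lug undersides 1 to 2.5 mm above this level until the stop is felt.
- mixer_pocket (a point): On the axis, 3.5 mm above the mouth point: level of the floor of the pockets. Locked = lug undersides down at this level, 47 to 55 deg (0.82 to 0.96 rad) of turn anticlockwise from mid-slot. At the stop, let the cup down 2.5 mm off the crest level into the pockets before letting go. More than 80 N between cup and mixer (about 2 N m of turning against the stop) counts as forcing.
- mixer_seal (a point): On the axis, 18.5 mm above the mouth point: underside of a sprung rubber plate at rest, 45 mm wide. The cup's rim meets it when the lug undersides are 0.5 mm above the mouth point; it pushes down with 2.5 N there, 0.5 N more per mm, and has 9 mm of travel to a hard limit.
- cup_handle (a point): Middle of the black grip of the steel mixing cup: take hold here, from above, firmly (60 N or more, else it tips in the fingers). x outward along the handle, z up. Grip 16 mm wide (flat sides, along y), 24 mm high, 63 to 153 mm from the cup's axis; this point is 115 mm from the axis, 36 mm above the cup's underside. Cup 59 mm wide, 80 mm high, about 0.22 kg, stands on the worktop.
- cup_lugs (a point): On the cup's axis, level with the undersides of its three lugs, 62 mm above the cup's underside; z up, x toward the handle. Top end: round spigot 45 mm wide, bevelled to 39 mm, rim 18 mm above this point. Lugs 5 mm high, 10 mm wide, reaching 29.5 mm from the axis, 120 deg apart, one of them on the handle's side.
- specimen_cup_1: Bystander: specimen cup with a screw lid, 62 mm in diameter, 72 mm high, standing right of and before the mixer; origin at the centre of its underside, z up.
- tally_counter: Bystander: round hand tally counter, 53 x 50 mm, 25 mm high, lying left of the mixer; origin at the centre of its underside, z up.

How it is judged:
By the outcome, as a careful person would: the job done as asked, in the order asked, and still so for the second after the job is handed in, with the robot touching nothing.
It also fails if it takes over 67 s, if anything falls off the work surface, if the arm or the gripper's body presses on something with over 40 N, if the wrist force passes 120 N, or if a joint passes its speed limit or range.

### The arm

A 6-joint arm with a two-finger parallel gripper is mounted at the origin on a cart in front of the work surface, level with it; the furniture and walls round the work are solid. World frame = base frame: x ahead of the robot, y to its left, z up, the work surface at z = 0. Lengths are in m, angles in rad, forces in N, time in s.
With the tool pointing down it reaches from about 0.275 to 0.75 m from the base axis. Payload 10.2 kg.
Tool frame: the origin (TCP) lies midway between the tips of the shut fingers; the grasp point (between the pads) lies 19 mm behind it; z points along the fingers, x is the direction in which the jaws open and shut, and the axes are right-handed (so a half turn about z gives the same grasp; the last joint's range is limited). The gripper opens to 85 mm and grips with 20 to 120 N. Pads are 22 mm wide; open, the fingers measure 114 mm over their backs; the gripper's body (76 mm by 85 mm) begins 54 mm behind the grasp point. The pads swing forward as they close: fully open they stand 13 mm farther back than shut.
Start: joints at [0.963, 0.313, 1.498, -0, 1.331, -0.223], TCP at [0.197, 0.487, 0.231] pointing down, gripper open.
Joint ranges: [-2.94, 2.94], [-0.97, 2.17], [0.19, 2.56], [-1.23, 4.37], [0.02, 3.11], [-2.88, 2.88]. Speed limits (rad/s): [2.39, 2.39, 3.01, 3.14, 3.14, 3.14].

### API

Orientations are given as a 3x3 rotation matrix whose columns are the frame's x, y, z axes.
In Python, from rig import manip gives the robot as it stands.
- The arm moves only by the tool jog_arm, never from a script. Its argument "plan" is a list of rows, each an object of numbers: "dx", "dy", "dz": the shift along the world's x, y, z in cm; "rx", "ry", "rz": the turn, a rotation vector about the world's x, y, z in rad; "fingers": the opening, from 0 (shut) to 1 (fully open). A call has exactly 10 rows; each row is the pose to reach, as a shift and turn from the pose measured when the call began; what a row does not reach only later rows make up. A row lasts 1/8 s, in which the tool goes at most 62.5 mm and 10.7 degrees, less where a joint would pass 70% of its speed; a pose out of reach is approached as far as the arm can. A call with a gripper value outside its range is refused whole. The fingers move at their own pace and stop on an object; the grip force is fixed at half the most. Time passes only in rows, so rows that repeat a pose let the fingers close, or fill a call up. It gives the time, the measured TCP pose, the force and the opening at its end, in the units of the state.
- manip.state(): the state, without advancing time (a new reading comes with each control period).
- manip.read_camera(name): name is "side" or "top"; returns the picture (420x560x3 uint8, blue, green, red); there is no depth.
- manip.calibration(name): a dict with "mtx" (3x3 intrinsics, pixels), "position" and "orientation" of the camera in the world. Camera axes: x right, y up, looking along -z (the intrinsics and any distortion apply to the point x, -y, -z); pixel columns grow to the right and rows downward; lengths in m; the calibration is good to about 2 mm. A picture is of the moment at which its call begins. calibration takes no time and is no camera call.
- manip.sign_off(): hands the job in, once; it reports no verdict.
The state is a dict: "t": time; "joint_positions": joint angles; "joint_velocities": joint speeds; "effort": joint torques, N m; "eef_pos": TCP position; "tool_rot": TCP orientation; "ft_force": force on the tool from outside, world axes, zero at the start; "ft_torque": the same for the moment, N m; "grip_width": finger opening in m.
Only numpy, scipy, OpenCV 4.12 (cv2) and the standard library are available. Lean on these libraries where they do the work, as an engineer would, in place of code of your own. Each camera call takes 0.05 s, during which the arm holds its last target. There are 200 camera calls.

## Working session

There is one attempt and no reset: what is moved stays moved. The work goes in short steps, Python scripts to look and compute and a tool call to move; the robot and the scene stay as the last step left them, time stands still between calls to the robot, and variables do not carry over. Pictures are saved under pics/ and viewed, about 8 in all and at most 12, crops included, and the job is handed in when it is done.

Besides the shell and the picture viewer there is one more tool, called after "Call:" as a command line: name --argument value ..., lists and objects as JSON in quotes. jog_arm: Moves the arm, as the interface text tells. Its arguments: {"type":"object","properties":{"plan":{"type":"array"}},"required":["plan"]}

```bash
mkdir -p pics; python3 - <<'E'
from rig import manip
import cv2
s=manip.state();print(s)
for n in("side","top"):
    cv2.imwrite(f"pics/{n}0.png",manip.read_camera(n));print(n,manip.calibration(n))
E
```

```text
{'t': 0.0, 'joint_positions': array([ 9.62625029e-01,  3.13438147e-01,  1.49843828e+00,  4.21446040e-05,
        1.33099870e+00, -2.23387811e-01]), 'joint_velocities': array([-0.00097017,  0.00168287,  0.00153703, -0.00146416,  0.00104913,
       -0.00022241]), 'effort': array([ 1.02178488e-03, -4.12259459e+01, -2.59745765e+01, -1.19302872e-04,
        4.13750735e-03,  2.26371685e-05]), 'eef_pos': array([0.19690912, 0.48639899, 0.23074069]), 'tool_rot': array([[ 3.75367290e-01,  9.26875833e-01, -7.66366121e-04],
       [ 9.26875318e-01, -3.75367933e-01, -1.02913357e-03],
       [-1.24154830e-03, -3.24022764e-04, -9.99999177e-01]]), 'ft_force': array([0.09300735, 0.05487393, 0.12000895]), 'ft_torque': array([ 0.03589223, -0.03084836,  0.06756942]), 'grip_width': 0.08531545014368719}
side {'mtx': array([[387.47736637,   0.        , 278.99493186],
       [  0.        , 387.47736637, 206.18398495],
       [  0.        ,   0.        ,   1.        ]]), 'position': array([ 0.4496376 , -0.20364858,  0.80997859]), 'orientation': array([[ 0.9992339 , -0.03030958,  0.02475762],
       [ 0.03910723,  0.79747998, -0.60207666],
       [-0.00149502,  0.60258362,  0.79805435]])}
top {'mtx': array([[414.65987135,   0.        , 283.78848547],
       [  0.        , 414.65987135, 199.96680091],
       [  0.        ,   0.        ,   1.        ]]), 'position': array([0.30550154, 0.30361144, 0.99264295]), 'orientation': array([[-0.01730143,  0.98431855, -0.17554959],
       [-0.99932158, -0.02273286, -0.02897575],
       [-0.03251211,  0.17492917,  0.98404408]])}
```

View pics/side0.png

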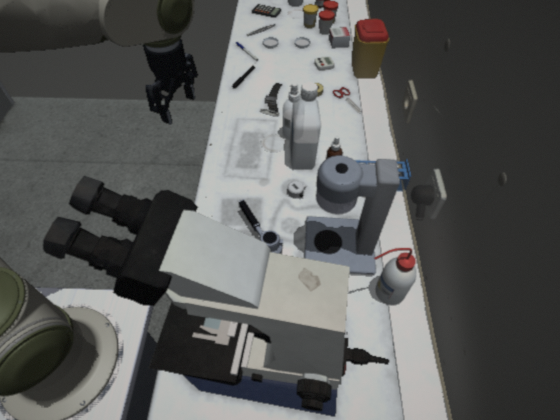

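View pics/top0.png

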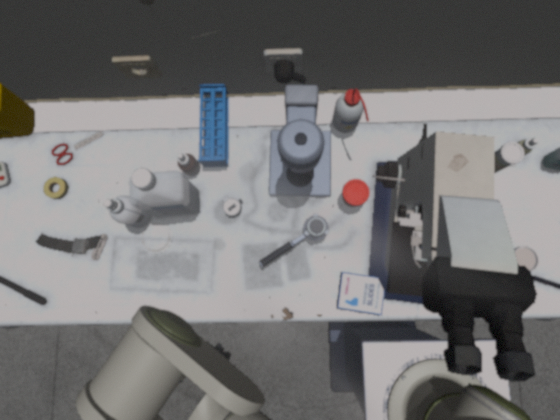

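```bash
python3 - <<'E'
import cv2
a=cv2.imread("pics/top0.png");b=cv2.imread("pics/side0.png")
cv2.imwrite("pics/topc.png",cv2.resize(a[80:230,240:400],None,fx=4,fy=4,interpolation=cv2.INTER_CUBIC)) 
t=cv2.resize(a[200:280,250:340],(540,480),interpolation=cv2.INTER_CUBIC)
cv2.imwrite("pics/topd.png",t)
cv2.imwrite("pics/sidec.png",cv2.resize(b[145:285,230:400],None,fx=4,fy=4,interpolation=cv2.INTER_CUBIC))
E
```

```text
(no output)
```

View pics/topc.png

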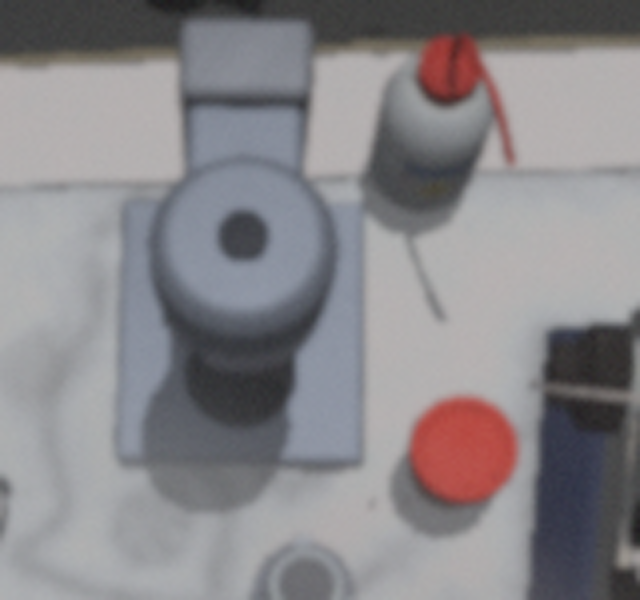

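View pics/topd.png

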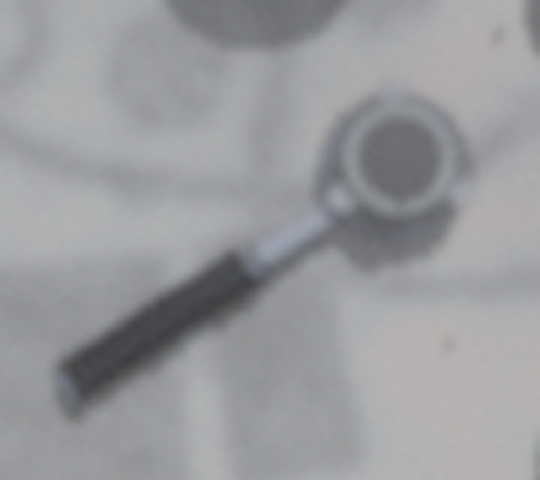

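View pics/sidec.png

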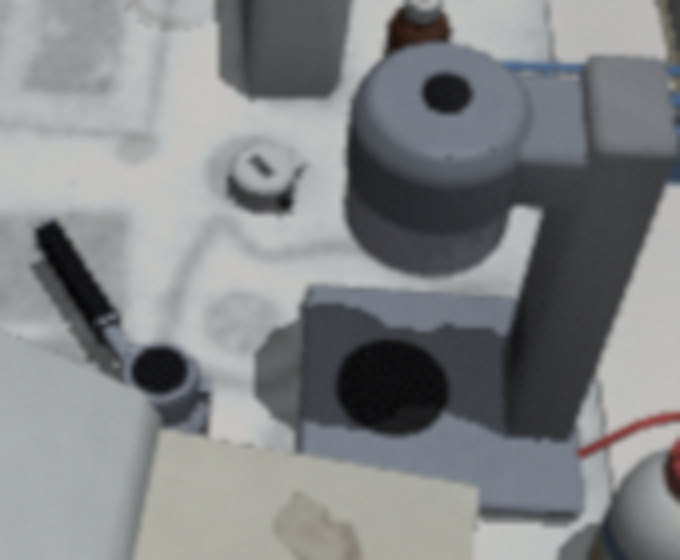

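```bash
cat > h.py <<'E'
import numpy as np
from rig import manip
def ray(n,u,v):
    c=manip.calibration(n);d=np.linalg.inv(c["mtx"])@[u,v,1];d=c["orientation"]@(d*[1,-1,-1])
    return np.array(c["position"]),d/np.linalg.norm(d)
def atz(n,u,v,z):
    p,d=ray(n,u,v);return p+d*(z-p[2])/d[2]
def tri(a,b):
    A=[];B=[]
    for n,(u,v) in(("top",a),("side",b)):
        p,d=ray(n,u,v);P=np.eye(3)-np.outer(d,d);A.append(P);B.append(P@p)
    x=np.linalg.lstsq(np.vstack(A),np.hstack(B),rcond=None)[0]
    return x,[np.linalg.norm(P@x-b)*1e3 for P,b in zip(A,B)]
E
python3 - <<'E'
from h import *
np.set_printoptions(precision=4,suppress=True)
T=lambda x,y:(240+x/4,80+y/4);D=lambda x,y:(250+x/6,200+y/6);S=lambda x,y:(230+x/4,145+y/4)
print("knob",tri(T(242,235),S(447,93)),atz("top",*T(242,235),.279),atz("side",*S(447,93),.279))
print("pad",atz("side",*S(392,387),.018))
for q in((122,200),(362,202),(362,463),(118,463)):print("base",atz("top",*T(*q),.018))
for q in((308,286),(302,452),(580,516)):print("baseS",atz("side",*S(*q),.018))
c=tri(D(399,160),S(160,370));print("rim",c,atz("top",*D(399,160),.080),atz("side",*S(160,370),.08))
a=atz("top",*D(249,273),.048);b=atz("top",*D(75,387),.048);print("grip top",a,b)
a2=atz("side",*S(108,318),.048);b2=atz("side",*S(48,232),.048);print("grip side",a2,b2)
for p,q in((a,b),(a2,b2)):d=q-p;print(np.degrees(np.arctan2(d[1],d[0])),np.linalg.norm(d))
print("spec",atz("top",*T(463,449),.072));print("tally",atz("side",*S(262,170),.025))
print("headouter",[atz("top",*T(x,240),.279) for x in(152,336)])
E
```

```text
knob (array([0.5459, 0.2928, 0.275 ]), [np.float64(0.8429596692336048), np.float64(0.8429596692335471)]) [0.5436 0.2927 0.279 ] [0.546  0.2894 0.279 ]
pad [0.5465 0.2917 0.018 ]
base [0.6553 0.362  0.018 ]
base [0.6497 0.2147 0.018 ]
base [0.487  0.2207 0.018 ]
base [0.4904 0.3664 0.018 ]
baseS [0.4966 0.3641 0.018 ]
baseS [0.4926 0.2453 0.018 ]
baseS [0.6495 0.2101 0.018 ]
rim (array([0.4087, 0.2597, 0.0783]), [np.float64(1.6916585694276567), np.float64(1.6916585694284485)]) [0.4068 0.2594 0.08  ] [0.4104 0.2591 0.08  ]
grip top [0.3687 0.3157 0.048 ] [0.3273 0.382  0.048 ]
grip side [0.3758 0.3147 0.048 ] [0.3339 0.3776 0.048 ]
121.99976420961309 0.07817751615638281
123.6471143612193 0.07562907590096682
spec [0.4836 0.1684 0.072 ]
tally [0.4663 0.4518 0.025 ]
headouter [array([0.5424, 0.3331, 0.279 ]), array([0.5401, 0.2508, 0.279 ])]
```

Call:
jog_arm --plan '[{"dx":3,"dy":-2.6,"dz":-1,"rz":-0.1},{"dx":6,"dy":-5.2,"dz":-4,"rz":-0.25},{"dx":9,"dy":-7.8,"dz":-7,"rz":-0.4},{"dx":12,"dy":-10.5,"dz":-10,"rz":-0.53},{"dx":15,"dy":-13.2,"dz":-13,"rz":-0.62},{"dx":15,"dy":-13.2,"dz":-13.5,"rz":-0.62},{"dx":15,"dy":-13.2,"dz":-13.5,"rz":-0.62},{"dx":15,"dy":-13.2,"dz":-13.5,"rz":-0.62},{"dx":15,"dy":-13.2,"dz":-13.5,"rz":-0.62},{"dx":15,"dy":-13.2,"dz":-13.5,"rz":-0.62}]'

```text
invalid input
```

```bash
python3 - <<'E'
from h import *;import cv2
s=manip.state();print(s["t"],s["eef_pos"],np.degrees(np.arctan2(s["tool_rot"][1,0],s["tool_rot"][0,0])),s["tool_rot"][:,2],s["ft_force"])
a=manip.read_camera("top");b=manip.read_camera("side")
c=np.hstack([cv2.resize(a[190:290,230:330],(400,400),interpolation=2),cv2.resize(b[180:280,210:310],(400,400),interpolation=2)])
cv2.imwrite("pics/c1.png",c)
E
```

```text
0.1 [0.1969563  0.48640736 0.23082253] 67.95271400502838 [-6.34376894e-04 -9.11439525e-04 -9.99999383e-01] [0.28801009 0.93007781 0.71200738]
```

View pics/c1.png

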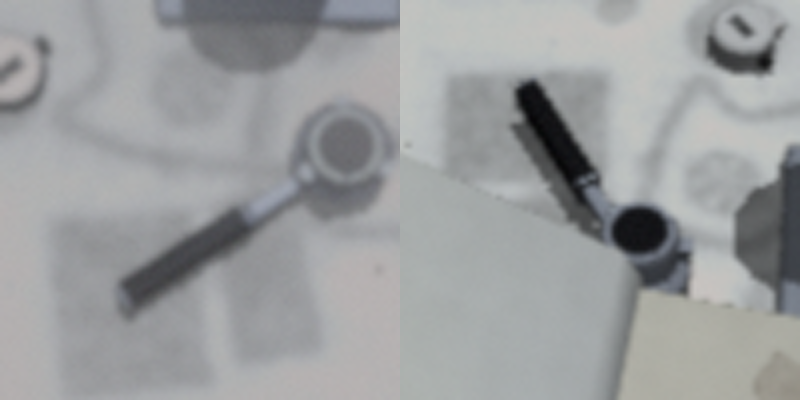

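The move was refused, so the arm hasn't moved. The picture shows the same scene as before. I'll give every key in each row.

Call:
jog_arm --plan '[{"dx":3,"dy":-2.6,"dz":-1,"rx":0,"ry":0,"rz":-0.1,"fingers":1},{"dx":6,"dy":-5.2,"dz":-4,"rx":0,"ry":0,"rz":-0.25,"fingers":1},{"dx":9,"dy":-7.8,"dz":-7,"rx":0,"ry":0,"rz":-0.4,"fingers":1},{"dx":12,"dy":-10.5,"dz":-10,"rx":0,"ry":0,"rz":-0.53,"fingers":1},{"dx":15,"dy":-13.2,"dz":-13,"rx":0,"ry":0,"rz":-0.62,"fingers":1},{"dx":15,"dy":-13.2,"dz":-13.5,"rx":0,"ry":0,"rz":-0.62,"fingers":1},{"dx":15,"dy":-13.2,"dz":-13.5,"rx":0,"ry":0,"rz":-0.62,"fingers":1},{"dx":15,"dy":-13.2,"dz":-13.5,"rx":0,"ry":0,"rz":-0.62,"fingers":1},{"dx":15,"dy":-13.2,"dz":-13.5,"rx":0,"ry":0,"rz":-0.62,"fingers":1},{"dx":15,"dy":-13.2,"dz":-13.5,"rx":0,"ry":0,"rz":-0.62,"fingers":1}]'

```text
t: 1.45
eef_pos: [0.3468, 0.3549, 0.0963]
tool_rot: [[0.844, 0.537, -0.0], [0.537, -0.844, 0.0], [-0.0, -0.0, -1.0]]
ft_force: [-0.0, -0.8, 0.4]
grip_width: 0.0854
```

Call:
jog_arm --plan '[{"dx":0,"dy":0,"dz":-2,"rx":0,"ry":0,"rz":0,"fingers":1},{"dx":0,"dy":0,"dz":-4,"rx":0,"ry":0,"rz":0,"fingers":1},{"dx":0,"dy":0,"dz":-6,"rx":0,"ry":0,"rz":0,"fingers":1},{"dx":0,"dy":0,"dz":-7.5,"rx":0,"ry":0,"rz":0,"fingers":1},{"dx":0,"dy":0,"dz":-7.9,"rx":0,"ry":0,"rz":0,"fingers":1},{"dx":0,"dy":0,"dz":-7.9,"rx":0,"ry":0,"rz":0,"fingers":0.4},{"dx":0,"dy":0,"dz":-7.9,"rx":0,"ry":0,"rz":0,"fingers":0.2},{"dx":0,"dy":0,"dz":-7.9,"rx":0,"ry":0,"rz":0,"fingers":0},{"dx":0,"dy":0,"dz":-7.9,"rx":0,"ry":0,"rz":0,"fingers":0},{"dx":0,"dy":0,"dz":-7.9,"rx":0,"ry":0,"rz":0,"fingers":0}]'

```text
t: 2.7
eef_pos: [0.347, 0.355, 0.0176]
tool_rot: [[0.844, 0.537, 0.0], [0.537, -0.844, 0.0], [0.0, -0.0, -1.0]]
ft_force: [-0.1, 0.5, 1.6]
grip_width: 0.015
```

Call:
jog_arm --plan '[{"dx":0,"dy":0,"dz":0.5,"rx":0,"ry":0,"rz":0,"fingers":0},{"dx":0,"dy":0,"dz":1.5,"rx":0,"ry":0,"rz":0,"fingers":0},{"dx":0,"dy":0,"dz":3,"rx":0,"ry":0,"rz":0,"fingers":0},{"dx":0,"dy":0,"dz":4.5,"rx":0,"ry":0,"rz":0.05,"fingers":0},{"dx":0.5,"dy":0,"dz":5.7,"rx":0,"ry":0,"rz":0.15,"fingers":0},{"dx":1,"dy":0,"dz":6.2,"rx":0,"ry":0,"rz":0.25,"fingers":0},{"dx":1.5,"dy":0,"dz":6.2,"rx":0,"ry":0,"rz":0.35,"fingers":0},{"dx":2,"dy":0,"dz":6.2,"rx":0,"ry":0,"rz":0.445,"fingers":0},{"dx":2,"dy":0,"dz":6.2,"rx":0,"ry":0,"rz":0.445,"fingers":0},{"dx":2,"dy":0,"dz":6.2,"rx":0,"ry":0,"rz":0.445,"fingers":0}]'

```text
t: 3.95
eef_pos: [0.3668, 0.355, 0.0799]
tool_rot: [[0.532, 0.847, 0.0], [0.847, -0.532, 0.001], [0.001, -0.0, -1.0]]
ft_force: [0.2, -0.0, -1.8]
grip_width: 0.0151
```

```bash
python3 - <<'E'
from h import *;import cv2
s=manip.state();print(s["t"],s["eef_pos"],np.degrees(np.arctan2(s["tool_rot"][1,0],s["tool_rot"][0,0])),s["tool_rot"][:,2],s["ft_force"],s["ft_torque"],s["grip_width"])
a=manip.read_camera("top");b=manip.read_camera("side")
cv2.imwrite("pics/top2.png",a);cv2.imwrite("pics/side2.png",b)
c=np.hstack([cv2.resize(a[150:250,250:350],(400,400),interpolation=2),cv2.resize(b[160:260,230:330],(400,400),interpolation=2)])
cv2.imwrite("pics/c2.png",c)
E
```

```text
3.95 [0.36679916 0.35495595 0.07994197] 57.871747798041916 [ 1.92189956e-04  5.98337686e-04 -9.99999803e-01] [ 0.23542256 -0.01935859 -1.82209657] [ 0.0932727   0.18912431 -0.01738952] 0.015101042051213768
```

View pics/c2.png

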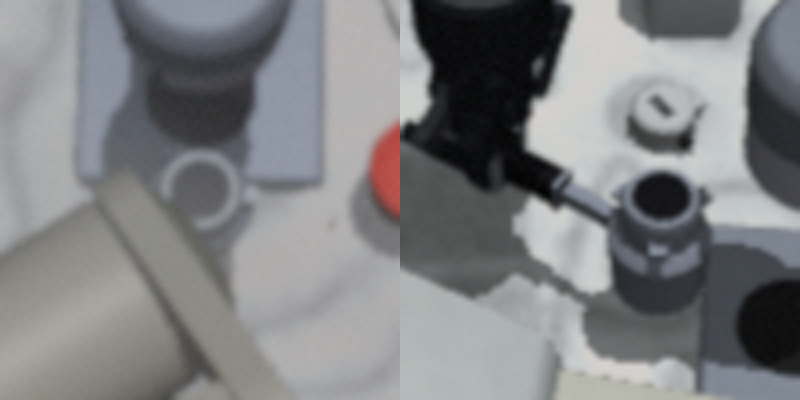

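Cup held level: its rim is centred at about top (300, 197.5) and side (295.5, 208.5). I'll refine those with centroids and compare them with the head's disc.

```bash
python3 - <<'E'
from h import *;import cv2
np.set_printoptions(precision=4,suppress=True)
def cen(img,u,v,r,th):
    g=cv2.GaussianBlur(cv2.cvtColor(img,6),(3,3),0);m=(g<th).astype(np.uint8)
    n,l,st,c=cv2.connectedComponentsWithStats(m)
    k=l[int(v),int(u)];return c[k],st[k]
a=cv2.imread("pics/top2.png");b=cv2.imread("pics/side2.png")
g=lambda i,u,v:cv2.cvtColor(i,6)[int(v)-9:int(v)+10:2,int(u)-9:int(u)+10:2]
for n,i,u,v,th in(("top",a,300.5,138.75,85),("side",b,341.75,168.25,60),("side",b,295,208,50),("side",b,328,241.75,40)):
    print(n,cen(i,u,v,0,th))
print(g(a,300,197));
E
```

```text
top (array([300.3953, 138.5   ]), array([296, 134,  10,  10,  86], dtype=int32))
side (array([341.0988, 167.8395]), array([336, 164,  11,   9,  81], dtype=int32))
side (array([294.9417, 208.6019]), array([289, 204,  13,  10, 103], dtype=int32))
side (array([327.5224, 240.9551]), array([314, 230,  28,  23, 490], dtype=int32))
[[ 97 102 118 134 134 132 130 109  95  91]
 [ 99 128 139 128 111 117 131 138 116  99]
 [124 138 112  93  88  91  94 119 140 117]
 [138 120  95  93  93  90  92  96 136 131]
 [142 109  96  95  94  94  91  97 125 138]
 [134 107  94  96  97  95  96  96 126 137]
 [107  97  96  98  97  98  97 105 141 132]
 [108  97  96  99 100  99 102 126 143 112]
 [123 104  96 104 117 126 136 137 117 110]
 [135 119 102 102 129 137 127 109 105 118]]
```

```bash
python3 - <<'E'
from h import *
np.set_printoptions(precision=4,suppress=True)
k=tri((300.4,138.5),(341.1,167.9));r=tri((299.8,197.4),(294.9,208.6))
print(k,atz("top",300.4,138.5,.279),atz("side",341.1,167.9,.279),atz("side",327.5,241,.018));print(r,atz("top",299.8,197.4,.1423),atz("side",294.9,208.6,.1423))
t=manip.state();h=np.radians(147.87);x=t["eef_pos"]-[.115*np.cos(h),.115*np.sin(h),0];print("kin cup",x)
E
```

```text
(array([0.5452, 0.2929, 0.2761]), [np.float64(0.12719409852811694), np.float64(0.12719409852835548)]) [0.5441 0.2929 0.279 ] [0.5448 0.2902 0.279 ] [0.5454 0.2937 0.018 ]
(array([0.4627, 0.2953, 0.1414]), [np.float64(0.6755465509891818), np.float64(0.6755465509897636)]) [0.4619 0.2952 0.1423] [0.4633 0.2949 0.1423]
kin cup [0.4641 0.2938 0.0798]
```

Call:
jog_arm --plan '[{"dx":2,"dy":0,"dz":0,"rx":0,"ry":0,"rz":0,"fingers":0},{"dx":4,"dy":-0.1,"dz":0,"rx":0,"ry":0,"rz":0,"fingers":0},{"dx":6,"dy":-0.2,"dz":0,"rx":0,"ry":0,"rz":0,"fingers":0},{"dx":8.2,"dy":-0.25,"dz":0,"rx":0,"ry":0,"rz":0,"fingers":0},{"dx":8.2,"dy":-0.25,"dz":1,"rx":0,"ry":0,"rz":0,"fingers":0},{"dx":8.2,"dy":-0.25,"dz":2,"rx":0,"ry":0,"rz":0,"fingers":0},{"dx":8.2,"dy":-0.25,"dz":3,"rx":0,"ry":0,"rz":0,"fingers":0},{"dx":8.2,"dy":-0.25,"dz":4,"rx":0,"ry":0,"rz":0,"fingers":0},{"dx":8.2,"dy":-0.25,"dz":4.4,"rx":0,"ry":0,"rz":0,"fingers":0},{"dx":8.2,"dy":-0.25,"dz":4.4,"rx":0,"ry":0,"rz":0,"fingers":0}]'

```text
t: 5.3
eef_pos: [0.4487, 0.3525, 0.124]
tool_rot: [[0.531, 0.847, 0.0], [0.847, -0.531, 0.001], [0.001, -0.0, -1.0]]
ft_force: [-0.6, -0.1, -1.4]
grip_width: 0.0154
```

```bash
python3 - <<'E'
from h import *;import cv2
s=manip.state();print(s["t"],s["eef_pos"],s["ft_force"],s["ft_torque"])
a=manip.read_camera("top");b=manip.read_camera("side")
c=np.hstack([cv2.resize(a[90:210,240:360],(400,400),interpolation=2),cv2.resize(b[140:240,270:370],(400,400),interpolation=2)])
cv2.imwrite("pics/c3.png",c)
E
```

```text
5.3 [0.44874194 0.35251466 0.12397333] [-0.56029273 -0.13058565 -1.36607412] [0.07126213 0.14468161 0.02023697]
```

View pics/c3.png

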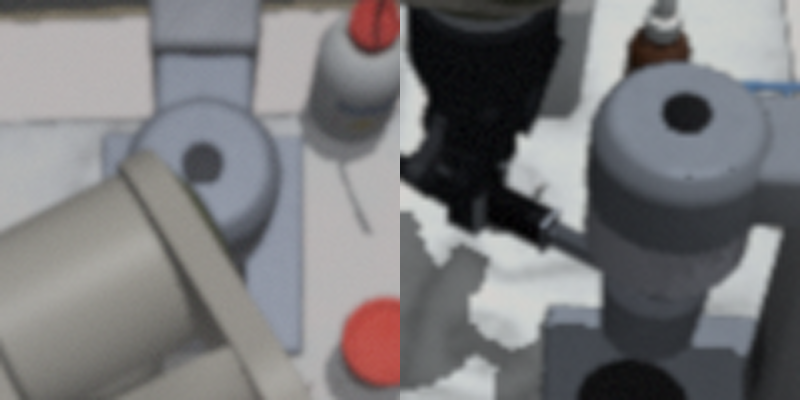

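Call:
jog_arm --plan '[{"dx":0,"dy":0,"dz":0.2,"rx":0,"ry":0,"rz":0,"fingers":0},{"dx":0,"dy":0,"dz":0.4,"rx":0,"ry":0,"rz":0,"fingers":0},{"dx":0,"dy":0,"dz":0.6,"rx":0,"ry":0,"rz":0,"fingers":0},{"dx":0,"dy":0,"dz":0.8,"rx":0,"ry":0,"rz":0,"fingers":0},{"dx":0,"dy":0,"dz":0.9,"rx":0,"ry":0,"rz":0,"fingers":0},{"dx":0,"dy":0,"dz":1.0,"rx":0,"ry":0,"rz":0,"fingers":0},{"dx":0,"dy":0,"dz":1.1,"rx":0,"ry":0,"rz":0,"fingers":0},{"dx":0,"dy":0,"dz":1.2,"rx":0,"ry":0,"rz":0,"fingers":0},{"dx":0,"dy":0,"dz":1.3,"rx":0,"ry":0,"rz":0,"fingers":0},{"dx":0,"dy":0,"dz":1.4,"rx":0,"ry":0,"rz":0,"fingers":0}]'

```text
t: 6.65
eef_pos: [0.4486, 0.3524, 0.1375]
tool_rot: [[0.531, 0.847, -0.001], [0.847, -0.531, 0.0], [-0.0, -0.001, -1.0]]
ft_force: [0.8, -0.1, -1.3]
grip_width: 0.0152
```

Call:
jog_arm --plan '[{"dx":0,"dy":0,"dz":0.05,"rx":0,"ry":0,"rz":0,"fingers":0},{"dx":0,"dy":0,"dz":0.1,"rx":0,"ry":0,"rz":0,"fingers":0},{"dx":0,"dy":0,"dz":0.15,"rx":0,"ry":0,"rz":0,"fingers":0},{"dx":0,"dy":0,"dz":0.2,"rx":0,"ry":0,"rz":0,"fingers":0},{"dx":0,"dy":0,"dz":0.25,"rx":0,"ry":0,"rz":0,"fingers":0},{"dx":0,"dy":0,"dz":0.3,"rx":0,"ry":0,"rz":0,"fingers":0},{"dx":0,"dy":0,"dz":0.33,"rx":0,"ry":0,"rz":0,"fingers":0},{"dx":0,"dy":0,"dz":0.35,"rx":0,"ry":0,"rz":0,"fingers":0},{"dx":0,"dy":0,"dz":0.35,"rx":0,"ry":0,"rz":0,"fingers":0},{"dx":0,"dy":0,"dz":0.35,"rx":0,"ry":0,"rz":0,"fingers":0}]'

```text
t: 7.9
eef_pos: [0.4486, 0.3524, 0.141]
tool_rot: [[0.531, 0.847, -0.001], [0.847, -0.531, 0.0], [-0.0, -0.001, -1.0]]
ft_force: [0.8, 0.0, -2.0]
grip_width: 0.0152
```

Call:
jog_arm --plan '[{"dx":0,"dy":0,"dz":0.02,"rx":0,"ry":0,"rz":0,"fingers":0},{"dx":0,"dy":0,"dz":0.04,"rx":0,"ry":0,"rz":0,"fingers":0},{"dx":0,"dy":0,"dz":0.06,"rx":0,"ry":0,"rz":0,"fingers":0},{"dx":0,"dy":0,"dz":0.08,"rx":0,"ry":0,"rz":0,"fingers":0},{"dx":0,"dy":0,"dz":0.1,"rx":0,"ry":0,"rz":0,"fingers":0},{"dx":0,"dy":0,"dz":0.1,"rx":0,"ry":0,"rz":0,"fingers":0},{"dx":0,"dy":0,"dz":0.1,"rx":0,"ry":0,"rz":0,"fingers":0},{"dx":0,"dy":0,"dz":0.1,"rx":0,"ry":0,"rz":0,"fingers":0},{"dx":0,"dy":0,"dz":0.1,"rx":0,"ry":0,"rz":0,"fingers":0},{"dx":0,"dy":0,"dz":0.1,"rx":0,"ry":0,"rz":0,"fingers":0}]'

```text
t: 9.15
eef_pos: [0.4486, 0.3524, 0.142]
tool_rot: [[0.531, 0.847, -0.001], [0.847, -0.531, 0.0], [-0.0, -0.001, -1.0]]
ft_force: [1.0, -1.4, -2.1]
grip_width: 0.0149
```

Call:
jog_arm --plan '[{"dx":0,"dy":0,"dz":0.03,"rx":0,"ry":0,"rz":0,"fingers":0},{"dx":0,"dy":0,"dz":0.05,"rx":0,"ry":0,"rz":0,"fingers":0},{"dx":0,"dy":0,"dz":0.07,"rx":0,"ry":0,"rz":0,"fingers":0},{"dx":0,"dy":0,"dz":0.09,"rx":0,"ry":0,"rz":0,"fingers":0},{"dx":0,"dy":0,"dz":0.1,"rx":0,"ry":0,"rz":0,"fingers":0},{"dx":0,"dy":0,"dz":0.11,"rx":0,"ry":0,"rz":0,"fingers":0},{"dx":0,"dy":0,"dz":0.12,"rx":0,"ry":0,"rz":0,"fingers":0},{"dx":0,"dy":0,"dz":0.13,"rx":0,"ry":0,"rz":0,"fingers":0},{"dx":0,"dy":0,"dz":0.14,"rx":0,"ry":0,"rz":0,"fingers":0},{"dx":0,"dy":0,"dz":0.15,"rx":0,"ry":0,"rz":0,"fingers":0}]'

```text
t: 10.4
eef_pos: [0.4486, 0.3524, 0.1435]
tool_rot: [[0.531, 0.847, -0.001], [0.847, -0.531, 0.0], [-0.0, -0.001, -1.0]]
ft_force: [-1.1, -0.1, -2.4]
grip_width: 0.015
```

Call:
jog_arm --plan '[{"dx":0,"dy":0,"dz":0.03,"rx":0,"ry":0,"rz":0,"fingers":0},{"dx":0,"dy":0,"dz":0.05,"rx":0,"ry":0,"rz":0,"fingers":0},{"dx":0,"dy":0,"dz":0.07,"rx":0,"ry":0,"rz":0,"fingers":0},{"dx":0,"dy":0,"dz":0.09,"rx":0,"ry":0,"rz":0,"fingers":0},{"dx":0,"dy":0,"dz":0.11,"rx":0,"ry":0,"rz":0,"fingers":0},{"dx":0,"dy":0,"dz":0.13,"rx":0,"ry":0,"rz":0,"fingers":0},{"dx":0,"dy":0,"dz":0.15,"rx":0,"ry":0,"rz":0,"fingers":0},{"dx":0,"dy":0,"dz":0.16,"rx":0,"ry":0,"rz":0,"fingers":0},{"dx":0,"dy":0,"dz":0.18,"rx":0,"ry":0,"rz":0,"fingers":0},{"dx":0,"dy":0,"dz":0.2,"rx":0,"ry":0,"rz":0,"fingers":0}]'

```text
t: 11.65
eef_pos: [0.4486, 0.3524, 0.1455]
tool_rot: [[0.531, 0.847, -0.001], [0.847, -0.531, 0.0], [-0.0, -0.001, -1.0]]
ft_force: [0.9, -0.4, -2.5]
grip_width: 0.0149
```

Call:
jog_arm --plan '[{"dx":0,"dy":0,"dz":0.03,"rx":0,"ry":0,"rz":0,"fingers":0},{"dx":0,"dy":0,"dz":0.05,"rx":0,"ry":0,"rz":0,"fingers":0},{"dx":0,"dy":0,"dz":0.07,"rx":0,"ry":0,"rz":0,"fingers":0},{"dx":0,"dy":0,"dz":0.09,"rx":0,"ry":0,"rz":0,"fingers":0},{"dx":0,"dy":0,"dz":0.11,"rx":0,"ry":0,"rz":0,"fingers":0},{"dx":0,"dy":0,"dz":0.13,"rx":0,"ry":0,"rz":0,"fingers":0},{"dx":0,"dy":0,"dz":0.15,"rx":0,"ry":0,"rz":0,"fingers":0},{"dx":0,"dy":0,"dz":0.16,"rx":0,"ry":0,"rz":0,"fingers":0},{"dx":0,"dy":0,"dz":0.18,"rx":0,"ry":0,"rz":0,"fingers":0},{"dx":0,"dy":0,"dz":0.2,"rx":0,"ry":0,"rz":0,"fingers":0}]'

```text
t: 12.9
eef_pos: [0.4483, 0.3524, 0.1472]
tool_rot: [[0.531, 0.847, -0.001], [0.847, -0.531, 0.0], [-0.001, -0.001, -1.0]]
ft_force: [-0.1, 0.7, -4.8]
grip_width: 0.0151
```

```bash
python3 - <<'E'
from h import *
for i in range(1):
    s=manip.state();print(s["t"],s["eef_pos"],s["ft_force"],s["ft_torque"],s["tool_rot"][:,2])
E
```

```text
12.9 [0.44832123 0.35241007 0.14724224] [-0.06389826  0.69210056 -4.76755443] [0.38455973 0.41910191 0.04612224] [-1.31436369e-03  1.34319543e-04 -9.99999127e-01]
```

Call:
jog_arm --plan '[{"dx":0,"dy":0,"dz":0.03,"rx":0,"ry":0,"rz":0,"fingers":0},{"dx":0,"dy":0,"dz":0.06,"rx":0,"ry":0,"rz":0,"fingers":0},{"dx":0,"dy":0,"dz":0.08,"rx":0,"ry":0,"rz":0,"fingers":0},{"dx":0,"dy":0,"dz":0.1,"rx":0,"ry":0,"rz":0,"fingers":0},{"dx":0,"dy":0,"dz":0.12,"rx":0,"ry":0,"rz":0,"fingers":0},{"dx":0,"dy":0,"dz":0.12,"rx":0,"ry":0,"rz":0,"fingers":0},{"dx":0,"dy":0,"dz":0.12,"rx":0,"ry":0,"rz":0,"fingers":0},{"dx":0,"dy":0,"dz":0.12,"rx":0,"ry":0,"rz":0,"fingers":0},{"dx":0,"dy":0,"dz":0.12,"rx":0,"ry":0,"rz":0,"fingers":0},{"dx":0,"dy":0,"dz":0.12,"rx":0,"ry":0,"rz":0,"fingers":0}]'

```text
t: 14.15
eef_pos: [0.4483, 0.3524, 0.1484]
tool_rot: [[0.531, 0.847, -0.001], [0.847, -0.531, 0.0], [-0.001, -0.001, -1.0]]
ft_force: [0.1, 1.3, -5.7]
grip_width: 0.0153
```

Call:
jog_arm --plan '[{"dx":0,"dy":0,"dz":0.06,"rx":0,"ry":0,"rz":0,"fingers":0},{"dx":0,"dy":0,"dz":0.12,"rx":0,"ry":0,"rz":0,"fingers":0},{"dx":0,"dy":0,"dz":0.18,"rx":0,"ry":0,"rz":0,"fingers":0},{"dx":0,"dy":0,"dz":0.25,"rx":0,"ry":0,"rz":0,"fingers":0},{"dx":0,"dy":0,"dz":0.32,"rx":0,"ry":0,"rz":0,"fingers":0},{"dx":0,"dy":0,"dz":0.38,"rx":0,"ry":0,"rz":0,"fingers":0},{"dx":0,"dy":0,"dz":0.44,"rx":0,"ry":0,"rz":0,"fingers":0},{"dx":0,"dy":0,"dz":0.5,"rx":0,"ry":0,"rz":0,"fingers":0},{"dx":0,"dy":0,"dz":0.54,"rx":0,"ry":0,"rz":0,"fingers":0},{"dx":0,"dy":0,"dz":0.54,"rx":0,"ry":0,"rz":0,"fingers":0}]'

```text
t: 15.4
eef_pos: [0.4481, 0.3524, 0.1537]
tool_rot: [[0.531, 0.847, -0.002], [0.847, -0.531, 0.0], [-0.001, -0.002, -1.0]]
ft_force: [-0.7, 2.1, -7.8]
grip_width: 0.0153
```

```bash
cat > arc.py <<'E'
import sys
from h import *
# rows to turn the cup about an axis L behind TCP along the handle
s=manip.state();R=s["tool_rot"];a=np.arctan2(R[1,0],R[0,0])+np.pi/2
print(s["t"],s["eef_pos"].round(4),"hdl",np.degrees(a).round(2),s["ft_force"].round(2),s["ft_torque"].round(3),R[:,2].round(4),s["joint_positions"].round(2))
L=.1155
if len(sys.argv)>1:
    for d in np.linspace(0,float(sys.argv[1]),int(sys.argv[2])+1)[1:]:
        r=np.radians(d);print(round(100*L*(np.cos(a+r)-np.cos(a)),2),round(100*L*(np.sin(a+r)-np.sin(a)),2),round(r,3))
E
python3 arc.py 10 5
```

```text
15.4 [0.4481 0.3524 0.1537] hdl 147.92 [-0.72  2.09 -7.84] [0.636 0.804 0.08 ] [-1.9e-03  1.0e-04 -1.0e+00] [ 0.46  0.48  1.46  0.    1.2  -0.55]
-0.21 -0.35 0.035
-0.4 -0.7 0.07
-0.59 -1.06 0.105
-0.76 -1.42 0.14
-0.92 -1.79 0.175
```

```bash
python3 arc.py 36 18
```

```text
15.4 [0.4481 0.3524 0.1537] hdl 147.92 [-0.72  2.09 -7.84] [0.636 0.804 0.08 ] [-1.9e-03  1.0e-04 -1.0e+00] [ 0.46  0.48  1.46  0.    1.2  -0.55]
-0.21 -0.35 0.035
-0.4 -0.7 0.07
-0.59 -1.06 0.105
-0.76 -1.42 0.14
-0.92 -1.79 0.175
-1.06 -2.17 0.209
-1.19 -2.55 0.244
-1.31 -2.94 0.279
-1.42 -3.32 0.314
-1.51 -3.72 0.349
-1.59 -4.11 0.384
-1.65 -4.51 0.419
-1.7 -4.91 0.454
-1.73 -5.31 0.489
-1.76 -5.71 0.524
-1.76 -6.12 0.559
-1.76 -6.52 0.593
-1.74 -6.92 0.628
```

Call:
jog_arm --plan '[{"dx":0,"dy":0,"dz":0.05,"rx":0,"ry":0,"rz":0,"fingers":0},{"dx":-0.21,"dy":-0.35,"dz":0.05,"rx":0,"ry":0,"rz":0.035,"fingers":0},{"dx":-0.4,"dy":-0.7,"dz":0.05,"rx":0,"ry":0,"rz":0.07,"fingers":0},{"dx":-0.59,"dy":-1.06,"dz":0.05,"rx":0,"ry":0,"rz":0.105,"fingers":0},{"dx":-0.76,"dy":-1.42,"dz":0.05,"rx":0,"ry":0,"rz":0.14,"fingers":0},{"dx":-0.92,"dy":-1.79,"dz":0.05,"rx":0,"ry":0,"rz":0.175,"fingers":0},{"dx":-0.92,"dy":-1.79,"dz":0.05,"rx":0,"ry":0,"rz":0.175,"fingers":0},{"dx":-0.92,"dy":-1.79,"dz":0.05,"rx":0,"ry":0,"rz":0.175,"fingers":0},{"dx":-0.92,"dy":-1.79,"dz":0.05,"rx":0,"ry":0,"rz":0.175,"fingers":0},{"dx":-0.92,"dy":-1.79,"dz":0.05,"rx":0,"ry":0,"rz":0.175,"fingers":0}]'

```text
t: 16.65
eef_pos: [0.4397, 0.3343, 0.1547]
tool_rot: [[0.376, 0.927, 0.0], [0.927, -0.376, -0.0], [-0.0, 0.0, -1.0]]
ft_force: [0.8, -2.8, 0.6]
grip_width: 0.015
```

```bash
python3 arc.py 32 16
```

```text
16.65 [0.4397 0.3343 0.1547] hdl 157.93 [ 0.77 -2.84  0.56] [-0.454 -0.246 -0.185] [ 2.e-04 -4.e-04 -1.e+00] [ 0.44  0.44  1.52 -0.    1.18 -0.75]
-0.14 -0.38 0.035
-0.28 -0.76 0.07
-0.39 -1.14 0.105
-0.5 -1.53 0.14
-0.59 -1.92 0.175
-0.67 -2.32 0.209
-0.73 -2.72 0.244
-0.78 -3.12 0.279
-0.82 -3.52 0.314
-0.84 -3.92 0.349
-0.85 -4.33 0.384
-0.84 -4.73 0.419
-0.82 -5.13 0.454
-0.78 -5.53 0.489
-0.74 -5.93 0.524
-0.67 -6.33 0.559
```

Call:
jog_arm --plan '[{"dx":0,"dy":0,"dz":0.02,"rx":0,"ry":0,"rz":0,"fingers":0},{"dx":0,"dy":0,"dz":0.04,"rx":0,"ry":0,"rz":0,"fingers":0},{"dx":0,"dy":0,"dz":0.06,"rx":0,"ry":0,"rz":0,"fingers":0},{"dx":0,"dy":0,"dz":0.08,"rx":0,"ry":0,"rz":0,"fingers":0},{"dx":0,"dy":0,"dz":0.1,"rx":0,"ry":0,"rz":0,"fingers":0},{"dx":0,"dy":0,"dz":0.1,"rx":0,"ry":0,"rz":0,"fingers":0},{"dx":0,"dy":0,"dz":0.1,"rx":0,"ry":0,"rz":0,"fingers":0},{"dx":0,"dy":0,"dz":0.1,"rx":0,"ry":0,"rz":0,"fingers":0},{"dx":0,"dy":0,"dz":0.1,"rx":0,"ry":0,"rz":0,"fingers":0},{"dx":0,"dy":0,"dz":0.1,"rx":0,"ry":0,"rz":0,"fingers":0}]'

```text
t: 17.9
eef_pos: [0.4395, 0.3343, 0.1556]
tool_rot: [[0.376, 0.927, -0.0], [0.927, -0.376, -0.0], [-0.0, 0.0, -1.0]]
ft_force: [-2.3, -1.2, -3.4]
grip_width: 0.0149
```

```bash
python3 arc.py
```

```text
17.9 [0.4395 0.3343 0.1556] hdl 157.93 [-2.3  -1.16 -3.38] [-0.106  0.48  -0.164] [-2.e-04 -4.e-04 -1.e+00] [ 0.44  0.44  1.52 -0.    1.18 -0.75]
```

Call:
jog_arm --plan '[{"dx":0,"dy":0,"dz":0.02,"rx":0,"ry":0,"rz":0,"fingers":0},{"dx":0,"dy":0,"dz":0.04,"rx":0,"ry":0,"rz":0,"fingers":0},{"dx":0,"dy":0,"dz":0.06,"rx":0,"ry":0,"rz":0,"fingers":0},{"dx":0,"dy":0,"dz":0.08,"rx":0,"ry":0,"rz":0,"fingers":0},{"dx":0,"dy":0,"dz":0.1,"rx":0,"ry":0,"rz":0,"fingers":0},{"dx":0,"dy":0,"dz":0.1,"rx":0,"ry":0,"rz":0,"fingers":0},{"dx":0,"dy":0,"dz":0.1,"rx":0,"ry":0,"rz":0,"fingers":0},{"dx":0,"dy":0,"dz":0.1,"rx":0,"ry":0,"rz":0,"fingers":0},{"dx":0,"dy":0,"dz":0.1,"rx":0,"ry":0,"rz":0,"fingers":0},{"dx":0,"dy":0,"dz":0.1,"rx":0,"ry":0,"rz":0,"fingers":0}]'

```text
t: 19.15
eef_pos: [0.4394, 0.3344, 0.1566]
tool_rot: [[0.376, 0.927, -0.001], [0.927, -0.376, -0.0], [-0.001, -0.0, -1.0]]
ft_force: [-3.9, 0.6, -6.7]
grip_width: 0.015
```

```bash
python3 arc.py 16 8; python3 - <<'E'
from h import *;import cv2
b=manip.read_camera("side");cv2.imwrite("pics/c4.png",cv2.resize(b[150:260,250:390],None,fx=5,fy=5,interpolation=2))
E
```

```text
19.15 [0.4394 0.3344 0.1566] hdl 157.93 [-3.88  0.63 -6.75] [ 0.272  1.027 -0.179] [-6.e-04 -4.e-04 -1.e+00] [ 0.44  0.44  1.52 -0.    1.18 -0.75]
-0.14 -0.38 0.035
-0.28 -0.76 0.07
-0.39 -1.14 0.105
-0.5 -1.53 0.14
-0.59 -1.92 0.175
-0.67 -2.32 0.209
-0.73 -2.72 0.244
-0.78 -3.12 0.279
```

View pics/c4.png

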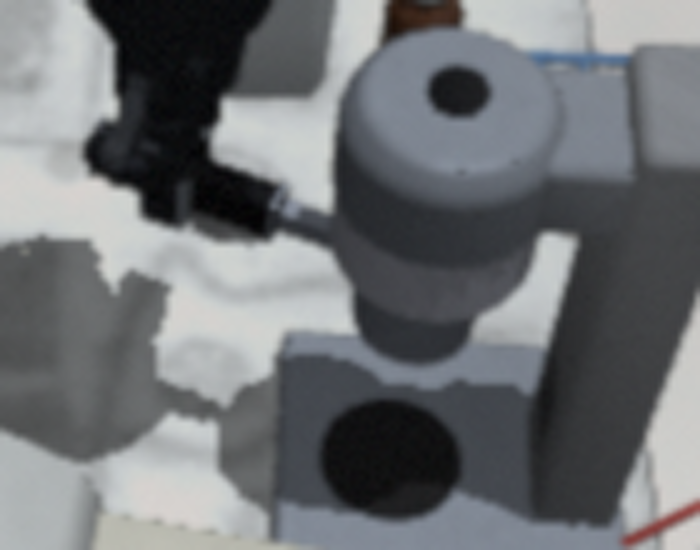

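Call:
jog_arm --plan '[{"dx":-0.02,"dy":0,"dz":0.02,"rx":0,"ry":0,"rz":0,"fingers":0},{"dx":-0.04,"dy":0,"dz":0.04,"rx":0,"ry":0,"rz":0,"fingers":0},{"dx":-0.06,"dy":0,"dz":0.06,"rx":0,"ry":0,"rz":0,"fingers":0},{"dx":-0.07,"dy":0,"dz":0.07,"rx":0,"ry":0,"rz":0,"fingers":0},{"dx":-0.07,"dy":0,"dz":0.07,"rx":0,"ry":0,"rz":0,"fingers":0},{"dx":-0.07,"dy":0,"dz":0.07,"rx":0,"ry":0,"rz":0,"fingers":0},{"dx":-0.07,"dy":0,"dz":0.07,"rx":0,"ry":0,"rz":0,"fingers":0},{"dx":-0.07,"dy":0,"dz":0.07,"rx":0,"ry":0,"rz":0,"fingers":0},{"dx":-0.07,"dy":0,"dz":0.07,"rx":0,"ry":0,"rz":0,"fingers":0},{"dx":-0.07,"dy":0,"dz":0.07,"rx":0,"ry":0,"rz":0,"fingers":0}]'

```text
t: 20.45
eef_pos: [0.4389, 0.3343, 0.1574]
tool_rot: [[0.376, 0.927, 0.0], [0.927, -0.376, -0.0], [-0.0, 0.0, -1.0]]
ft_force: [3.2, -0.6, -6.0]
grip_width: 0.015
```

```bash
python3 arc.py
```

```text
20.45 [0.4389 0.3343 0.1574] hdl 157.93 [ 3.25 -0.61 -5.99] [0.026 0.046 0.056] [ 1.e-04 -4.e-04 -1.e+00] [ 0.44  0.44  1.52 -0.    1.18 -0.75]
```

Call:
jog_arm --plan '[{"dx":-0.11,"dy":-0.38,"dz":0.02,"rx":0,"ry":0,"rz":0.035,"fingers":0},{"dx":-0.25,"dy":-0.76,"dz":0.02,"rx":0,"ry":0,"rz":0.07,"fingers":0},{"dx":-0.36,"dy":-1.14,"dz":0.02,"rx":0,"ry":0,"rz":0.105,"fingers":0},{"dx":-0.47,"dy":-1.53,"dz":0.02,"rx":0,"ry":0,"rz":0.14,"fingers":0},{"dx":-0.56,"dy":-1.92,"dz":0.02,"rx":0,"ry":0,"rz":0.175,"fingers":0},{"dx":-0.64,"dy":-2.32,"dz":0.02,"rx":0,"ry":0,"rz":0.209,"fingers":0},{"dx":-0.7,"dy":-2.72,"dz":0.02,"rx":0,"ry":0,"rz":0.244,"fingers":0},{"dx":-0.75,"dy":-3.12,"dz":0.02,"rx":0,"ry":0,"rz":0.279,"fingers":0},{"dx":-0.75,"dy":-3.12,"dz":0.02,"rx":0,"ry":0,"rz":0.279,"fingers":0},{"dx":-0.75,"dy":-3.12,"dz":0.02,"rx":0,"ry":0,"rz":0.279,"fingers":0}]'

```text
t: 21.7
eef_pos: [0.431, 0.3034, 0.1574]
tool_rot: [[0.106, 0.994, -0.001], [0.994, -0.106, -0.0], [-0.0, -0.001, -1.0]]
ft_force: [-1.7, 2.6, -5.9]
grip_width: 0.015
```

```bash
python3 arc.py 16 8
```

```text
21.7 [0.431  0.3034 0.1574] hdl 173.9 [-1.71  2.61 -5.93] [0.415 0.787 0.262] [-8.e-04 -3.e-04 -1.e+00] [ 0.39  0.39  1.6   0.    1.16 -1.07]
-0.04 -0.4 0.035
-0.06 -0.8 0.07
-0.07 -1.21 0.105
-0.06 -1.61 0.14
-0.04 -2.01 0.175
-0.0 -2.41 0.209
0.04 -2.81 0.244
0.11 -3.21 0.279
```

Call:
jog_arm --plan '[{"dx":-0.04,"dy":-0.4,"dz":0,"rx":0,"ry":0,"rz":0.035,"fingers":0},{"dx":-0.06,"dy":-0.8,"dz":0,"rx":0,"ry":0,"rz":0.07,"fingers":0},{"dx":-0.07,"dy":-1.21,"dz":0,"rx":0,"ry":0,"rz":0.105,"fingers":0},{"dx":-0.06,"dy":-1.61,"dz":0,"rx":0,"ry":0,"rz":0.14,"fingers":0},{"dx":-0.04,"dy":-2.01,"dz":0,"rx":0,"ry":0,"rz":0.175,"fingers":0},{"dx":0,"dy":-2.41,"dz":0,"rx":0,"ry":0,"rz":0.209,"fingers":0},{"dx":0.04,"dy":-2.81,"dz":0,"rx":0,"ry":0,"rz":0.244,"fingers":0},{"dx":0.11,"dy":-3.21,"dz":0,"rx":0,"ry":0,"rz":0.279,"fingers":0},{"dx":0.11,"dy":-3.21,"dz":0,"rx":0,"ry":0,"rz":0.279,"fingers":0},{"dx":0.11,"dy":-3.21,"dz":0,"rx":0,"ry":0,"rz":0.279,"fingers":0}]'

```text
t: 22.95
eef_pos: [0.4321, 0.2715, 0.1575]
tool_rot: [[-0.171, 0.985, -0.001], [0.985, 0.171, -0.001], [-0.0, -0.001, -1.0]]
ft_force: [0.6, 1.3, -7.2]
grip_width: 0.015
```

```bash
python3 arc.py 20 20
```

```text
22.95 [0.4321 0.2715 0.1575] hdl 189.85 [ 0.59  1.27 -7.23] [0.186 0.494 0.211] [-7.e-04 -6.e-04 -1.e+00] [ 0.33  0.35  1.65 -0.    1.14 -1.41]
0.04 -0.2 0.017
0.08 -0.4 0.035
0.12 -0.59 0.052
0.17 -0.79 0.07
0.22 -0.98 0.087
0.27 -1.18 0.105
0.33 -1.37 0.122
0.39 -1.56 0.14
0.45 -1.76 0.157
0.52 -1.95 0.175
0.59 -2.14 0.192
0.66 -2.32 0.209
0.74 -2.51 0.227
0.82 -2.69 0.244
0.9 -2.88 0.262
0.99 -3.06 0.279
1.07 -3.24 0.297
1.17 -3.42 0.314
1.26 -3.6 0.332
1.36 -3.77 0.349
```

Call:
jog_arm --plan '[{"dx":0.04,"dy":-0.2,"dz":0,"rx":0,"ry":0,"rz":0.017,"fingers":0},{"dx":0.08,"dy":-0.4,"dz":0,"rx":0,"ry":0,"rz":0.035,"fingers":0},{"dx":0.12,"dy":-0.59,"dz":0,"rx":0,"ry":0,"rz":0.052,"fingers":0},{"dx":0.17,"dy":-0.79,"dz":0,"rx":0,"ry":0,"rz":0.07,"fingers":0},{"dx":0.22,"dy":-0.98,"dz":0,"rx":0,"ry":0,"rz":0.087,"fingers":0},{"dx":0.27,"dy":-1.18,"dz":0,"rx":0,"ry":0,"rz":0.105,"fingers":0},{"dx":0.33,"dy":-1.37,"dz":0,"rx":0,"ry":0,"rz":0.122,"fingers":0},{"dx":0.33,"dy":-1.37,"dz":0,"rx":0,"ry":0,"rz":0.122,"fingers":0},{"dx":0.33,"dy":-1.37,"dz":0,"rx":0,"ry":0,"rz":0.122,"fingers":0},{"dx":0.33,"dy":-1.37,"dz":0,"rx":0,"ry":0,"rz":0.122,"fingers":0}]'

```text
t: 24.2
eef_pos: [0.4352, 0.2577, 0.1573]
tool_rot: [[-0.29, 0.957, -0.001], [0.957, 0.29, -0.001], [-0.001, -0.001, -1.0]]
ft_force: [-3.3, 0.5, -7.3]
grip_width: 0.0149
```

```bash
python3 arc.py 6 12
```

```text
24.2 [0.4352 0.2577 0.1573] hdl 196.83 [-3.27  0.51 -7.34] [-0.081  0.928  0.112] [-1.2e-03 -9.0e-04 -1.0e+00] [ 0.3   0.34  1.66 -0.    1.14 -1.56]
0.03 -0.1 0.009
0.06 -0.19 0.017
0.09 -0.29 0.026
0.12 -0.38 0.035
0.16 -0.48 0.044
0.19 -0.57 0.052
0.22 -0.67 0.061
0.26 -0.76 0.07
0.3 -0.86 0.079
0.33 -0.95 0.087
0.37 -1.04 0.096
0.41 -1.14 0.105
```

Call:
jog_arm --plan '[{"dx":0.03,"dy":-0.1,"dz":0,"rx":0,"ry":0,"rz":0.009,"fingers":0},{"dx":0.06,"dy":-0.19,"dz":0,"rx":0,"ry":0,"rz":0.017,"fingers":0},{"dx":0.06,"dy":-0.19,"dz":0,"rx":0,"ry":0,"rz":0.017,"fingers":0},{"dx":0.06,"dy":-0.19,"dz":0,"rx":0,"ry":0,"rz":0.017,"fingers":0},{"dx":0.06,"dy":-0.19,"dz":0,"rx":0,"ry":0,"rz":0.017,"fingers":0},{"dx":0.06,"dy":-0.19,"dz":0,"rx":0,"ry":0,"rz":0.017,"fingers":0},{"dx":0.06,"dy":-0.19,"dz":0,"rx":0,"ry":0,"rz":0.017,"fingers":0},{"dx":0.06,"dy":-0.19,"dz":0,"rx":0,"ry":0,"rz":0.017,"fingers":0},{"dx":0.06,"dy":-0.19,"dz":0,"rx":0,"ry":0,"rz":0.017,"fingers":0},{"dx":0.06,"dy":-0.19,"dz":0,"rx":0,"ry":0,"rz":0.017,"fingers":0}]'

```text
t: 25.45
eef_pos: [0.4358, 0.2558, 0.1574]
tool_rot: [[-0.306, 0.952, -0.001], [0.952, 0.306, -0.001], [-0.001, -0.001, -1.0]]
ft_force: [-4.5, 0.2, -8.0]
grip_width: 0.0152
```

Call:
jog_arm --plan '[{"dx":0.03,"dy":-0.1,"dz":0,"rx":0,"ry":0,"rz":0.009,"fingers":0},{"dx":0.06,"dy":-0.19,"dz":0,"rx":0,"ry":0,"rz":0.017,"fingers":0},{"dx":0.06,"dy":-0.19,"dz":0,"rx":0,"ry":0,"rz":0.017,"fingers":0},{"dx":0.06,"dy":-0.19,"dz":0,"rx":0,"ry":0,"rz":0.017,"fingers":0},{"dx":0.06,"dy":-0.19,"dz":0,"rx":0,"ry":0,"rz":0.017,"fingers":0},{"dx":0.06,"dy":-0.19,"dz":0,"rx":0,"ry":0,"rz":0.017,"fingers":0},{"dx":0.06,"dy":-0.19,"dz":0,"rx":0,"ry":0,"rz":0.017,"fingers":0},{"dx":0.06,"dy":-0.19,"dz":0,"rx":0,"ry":0,"rz":0.017,"fingers":0},{"dx":0.06,"dy":-0.19,"dz":0,"rx":0,"ry":0,"rz":0.017,"fingers":0},{"dx":0.06,"dy":-0.19,"dz":0,"rx":0,"ry":0,"rz":0.017,"fingers":0}]'

```text
t: 26.7
eef_pos: [0.4365, 0.2539, 0.1574]
tool_rot: [[-0.322, 0.947, -0.001], [0.947, 0.322, -0.001], [-0.001, -0.001, -1.0]]
ft_force: [-2.2, 2.6, -7.9]
grip_width: 0.0149
```

```bash
python3 arc.py
```

```text
26.7 [0.4365 0.2539 0.1574] hdl 198.78 [-2.16  2.64 -7.86] [0.083 0.824 0.308] [-9.e-04 -9.e-04 -1.e+00] [ 0.29  0.34  1.66 -0.    1.14 -1.6 ]
```

Call:
jog_arm --plan '[{"dx":0.03,"dy":-0.1,"dz":0,"rx":0,"ry":0,"rz":0.009,"fingers":0},{"dx":0.07,"dy":-0.19,"dz":0,"rx":0,"ry":0,"rz":0.017,"fingers":0},{"dx":0.07,"dy":-0.19,"dz":0,"rx":0,"ry":0,"rz":0.017,"fingers":0},{"dx":0.07,"dy":-0.19,"dz":0,"rx":0,"ry":0,"rz":0.017,"fingers":0},{"dx":0.07,"dy":-0.19,"dz":0,"rx":0,"ry":0,"rz":0.017,"fingers":0},{"dx":0.07,"dy":-0.19,"dz":0,"rx":0,"ry":0,"rz":0.017,"fingers":0},{"dx":0.07,"dy":-0.19,"dz":0,"rx":0,"ry":0,"rz":0.017,"fingers":0},{"dx":0.07,"dy":-0.19,"dz":0,"rx":0,"ry":0,"rz":0.017,"fingers":0},{"dx":0.07,"dy":-0.19,"dz":0,"rx":0,"ry":0,"rz":0.017,"fingers":0},{"dx":0.07,"dy":-0.19,"dz":0,"rx":0,"ry":0,"rz":0.017,"fingers":0}]'

```text
t: 27.95
eef_pos: [0.4371, 0.252, 0.1574]
tool_rot: [[-0.338, 0.941, -0.001], [0.941, 0.338, -0.001], [-0.001, -0.001, -1.0]]
ft_force: [-2.7, 3.3, -7.2]
grip_width: 0.0151
```

```bash
python3 arc.py
```

```text
27.95 [0.4371 0.252  0.1574] hdl 199.76 [-2.72  3.33 -7.16] [0.237 1.004 0.362] [-9.e-04 -9.e-04 -1.e+00] [ 0.29  0.34  1.66 -0.    1.14 -1.62]
```

Call:
jog_arm --plan '[{"dx":0.04,"dy":-0.1,"dz":0,"rx":0,"ry":0,"rz":0.009,"fingers":0},{"dx":0.08,"dy":-0.22,"dz":0,"rx":0,"ry":0,"rz":0.02,"fingers":0},{"dx":0.08,"dy":-0.22,"dz":0,"rx":0,"ry":0,"rz":0.02,"fingers":0},{"dx":0.08,"dy":-0.22,"dz":0,"rx":0,"ry":0,"rz":0.02,"fingers":0},{"dx":0.08,"dy":-0.22,"dz":0,"rx":0,"ry":0,"rz":0.02,"fingers":0},{"dx":0.08,"dy":-0.22,"dz":0,"rx":0,"ry":0,"rz":0.02,"fingers":0},{"dx":0.08,"dy":-0.22,"dz":0,"rx":0,"ry":0,"rz":0.02,"fingers":0},{"dx":0.08,"dy":-0.22,"dz":0,"rx":0,"ry":0,"rz":0.02,"fingers":0},{"dx":0.08,"dy":-0.22,"dz":0,"rx":0,"ry":0,"rz":0.02,"fingers":0},{"dx":0.08,"dy":-0.22,"dz":0,"rx":0,"ry":0,"rz":0.02,"fingers":0}]'

```text
t: 29.2
eef_pos: [0.4379, 0.2501, 0.1574]
tool_rot: [[-0.357, 0.934, -0.001], [0.934, 0.357, -0.0], [0.0, -0.001, -1.0]]
ft_force: [-2.7, 5.8, -8.2]
grip_width: 0.0151
```

```bash
cat >> arc.py <<'E'
r=-.1155*np.array([np.cos(a),np.sin(a)]);F=s["ft_force"];print("Mz axis",s["ft_torque"][2]-(r[0]*F[1]-r[1]*F[0]))
E
python3 arc.py
```

```text
29.2 [0.4379 0.2501 0.1574] hdl 200.91 [-2.73  5.8  -8.24] [0.512 0.98  0.264] [-8.e-04 -2.e-04 -1.e+00] [ 0.29  0.34  1.66  0.    1.14 -1.65]
Mz axis -0.47375605868724646
```

Call:
jog_arm --plan '[{"dx":0.01,"dy":-0.04,"dz":0,"rx":0,"ry":0,"rz":0.003,"fingers":0},{"dx":0.03,"dy":-0.1,"dz":0,"rx":0,"ry":0,"rz":0.009,"fingers":0},{"dx":0.03,"dy":-0.1,"dz":0,"rx":0,"ry":0,"rz":0.009,"fingers":0},{"dx":0.03,"dy":-0.1,"dz":0,"rx":0,"ry":0,"rz":0.009,"fingers":0},{"dx":0.03,"dy":-0.1,"dz":0,"rx":0,"ry":0,"rz":0.009,"fingers":0},{"dx":0.03,"dy":-0.1,"dz":0,"rx":0,"ry":0,"rz":0.009,"fingers":0},{"dx":0.03,"dy":-0.1,"dz":0,"rx":0,"ry":0,"rz":0.009,"fingers":0},{"dx":0.03,"dy":-0.1,"dz":0,"rx":0,"ry":0,"rz":0.009,"fingers":0},{"dx":0.03,"dy":-0.1,"dz":0,"rx":0,"ry":0,"rz":0.009,"fingers":0},{"dx":0.03,"dy":-0.1,"dz":0,"rx":0,"ry":0,"rz":0.009,"fingers":0}]'

```text
t: 30.45
eef_pos: [0.4382, 0.2494, 0.1574]
tool_rot: [[-0.365, 0.931, -0.001], [0.931, 0.365, 0.001], [0.001, -0.001, -1.0]]
ft_force: [-3.5, 7.2, -6.5]
grip_width: 0.0148
```

```bash
python3 arc.py -2 4
```

```text
30.45 [0.4382 0.2494 0.1574] hdl 201.41 [-3.46  7.17 -6.46] [0.595 0.992 0.174] [-8.e-04  6.e-04 -1.e+00] [ 0.28  0.34  1.66  0.    1.14 -1.66]
-0.04 0.09 -0.009
-0.07 0.19 -0.017
-0.11 0.28 -0.026
-0.14 0.38 -0.035
Mz axis -0.7430031977642458
```

Call:
jog_arm --plan '[{"dx":-0.07,"dy":0.19,"dz":0,"rx":0,"ry":0,"rz":-0.017,"fingers":0},{"dx":-0.14,"dy":0.38,"dz":0,"rx":0,"ry":0,"rz":-0.035,"fingers":0},{"dx":-0.17,"dy":0.45,"dz":-0.03,"rx":0,"ry":0,"rz":-0.041,"fingers":0},{"dx":-0.17,"dy":0.45,"dz":-0.07,"rx":0,"ry":0,"rz":-0.041,"fingers":0},{"dx":-0.17,"dy":0.45,"dz":-0.11,"rx":0,"ry":0,"rz":-0.041,"fingers":0},{"dx":-0.17,"dy":0.45,"dz":-0.15,"rx":0,"ry":0,"rz":-0.041,"fingers":0},{"dx":-0.17,"dy":0.45,"dz":-0.19,"rx":0,"ry":0,"rz":-0.041,"fingers":0},{"dx":-0.17,"dy":0.45,"dz":-0.23,"rx":0,"ry":0,"rz":-0.041,"fingers":0},{"dx":-0.17,"dy":0.45,"dz":-0.25,"rx":0,"ry":0,"rz":-0.041,"fingers":0},{"dx":-0.17,"dy":0.45,"dz":-0.25,"rx":0,"ry":0,"rz":-0.041,"fingers":0}]'

```text
t: 31.7
eef_pos: [0.4369, 0.254, 0.1553]
tool_rot: [[-0.327, 0.945, 0.001], [0.945, 0.327, 0.001], [0.001, 0.001, -1.0]]
ft_force: [-0.5, -0.3, -1.8]
grip_width: 0.0152
```

```bash
python3 arc.py
```

```text
31.7 [0.4369 0.254  0.1553] hdl 199.06 [-0.49 -0.26 -1.85] [-0.009  0.032 -0.04 ] [ 6.0e-04  1.1e-03 -1.0e+00] [ 0.29  0.34  1.66  0.    1.13 -1.61]
Mz axis -0.03096252281281739
```

Call:
jog_arm --plan '[{"dx":0,"dy":0,"dz":0.08,"rx":0,"ry":0,"rz":0,"fingers":0},{"dx":0,"dy":0,"dz":0.16,"rx":0,"ry":0,"rz":0,"fingers":0},{"dx":0,"dy":0,"dz":0.22,"rx":0,"ry":0,"rz":0,"fingers":0},{"dx":0.07,"dy":-0.19,"dz":0.22,"rx":0,"ry":0,"rz":0.017,"fingers":0},{"dx":0.14,"dy":-0.38,"dz":0.22,"rx":0,"ry":0,"rz":0.035,"fingers":0},{"dx":0.18,"dy":-0.48,"dz":0.22,"rx":0,"ry":0,"rz":0.044,"fingers":0},{"dx":0.22,"dy":-0.57,"dz":0.22,"rx":0,"ry":0,"rz":0.053,"fingers":0},{"dx":0.22,"dy":-0.57,"dz":0.22,"rx":0,"ry":0,"rz":0.053,"fingers":0},{"dx":0.22,"dy":-0.57,"dz":0.22,"rx":0,"ry":0,"rz":0.053,"fingers":0},{"dx":0.22,"dy":-0.57,"dz":0.22,"rx":0,"ry":0,"rz":0.053,"fingers":0}]'

```text
t: 32.95
eef_pos: [0.4386, 0.2488, 0.1572]
tool_rot: [[-0.376, 0.926, -0.001], [0.926, 0.376, 0.002], [0.002, 0.0, -1.0]]
ft_force: [-3.0, 6.4, -9.2]
grip_width: 0.0151
```

```bash
python3 arc.py
```

```text
32.95 [0.4386 0.2488 0.1572] hdl 202.11 [-3.03  6.41 -9.23] [ 0.52   1.063 -0.172] [-8.e-04  2.e-03 -1.e+00] [ 0.28  0.34  1.67  0.    1.14 -1.68]
Mz axis -0.9899550252280327
```

Call:
jog_arm --plan '[{"dx":-0.15,"dy":0.37,"dz":0,"rx":0,"ry":0,"rz":-0.035,"fingers":0},{"dx":-0.29,"dy":0.75,"dz":0,"rx":0,"ry":0,"rz":-0.07,"fingers":0},{"dx":-0.29,"dy":0.75,"dz":-0.06,"rx":0,"ry":0,"rz":-0.07,"fingers":0},{"dx":-0.29,"dy":0.75,"dz":-0.12,"rx":0,"ry":0,"rz":-0.07,"fingers":0},{"dx":-0.29,"dy":0.75,"dz":-0.18,"rx":0,"ry":0,"rz":-0.07,"fingers":0},{"dx":-0.29,"dy":0.75,"dz":-0.24,"rx":0,"ry":0,"rz":-0.07,"fingers":0},{"dx":-0.29,"dy":0.75,"dz":-0.3,"rx":0,"ry":0,"rz":-0.07,"fingers":0},{"dx":-0.29,"dy":0.75,"dz":-0.34,"rx":0,"ry":0,"rz":-0.07,"fingers":0},{"dx":-0.29,"dy":0.75,"dz":-0.34,"rx":0,"ry":0,"rz":-0.07,"fingers":0},{"dx":-0.29,"dy":0.75,"dz":-0.34,"rx":0,"ry":0,"rz":-0.07,"fingers":0}]'

```text
t: 34.2
eef_pos: [0.4363, 0.2564, 0.1542]
tool_rot: [[-0.311, 0.951, 0.001], [0.951, 0.311, 0.003], [0.002, 0.002, -1.0]]
ft_force: [1.9, -1.9, 1.3]
grip_width: 0.0151
```

```bash
python3 arc.py
```

```text
34.2 [0.4363 0.2564 0.1542] hdl 198.09 [ 1.94 -1.92  1.25] [-0.191 -0.686 -0.182] [ 0.0011  0.0026 -1.    ] [ 0.3   0.35  1.66  0.    1.13 -1.59]
Mz axis 0.09863816127447578
```

```bash
python3 - <<'E'
from h import *;import cv2
b=manip.read_camera("side");cv2.imwrite("pics/side5.png",b)
c=cv2.imread("pics/c4.png");old=cv2.resize(c,(140,110),interpolation=cv2.INTER_AREA)
new=b[150:260,250:390]
for n,i in(("old",old),("new",new)):
    g=cv2.cvtColor(i,6).astype(float)
    print(n,g[62:78,76:90].mean(1).round(0))
    print(" knob",g[10:28,86:97].mean(1).round(0))
# subpixel shift of the cup-bottom patch and a fixed patch
def sh(y0,y1,x0,x1):
    A=cv2.cvtColor(old,6)[y0:y1,x0:x1].astype(np.float32);B=cv2.cvtColor(new,6)[y0:y1,x0:x1].astype(np.float32)
    return cv2.phaseCorrelate(A,B,cv2.createHanningWindow(A.shape[::-1],cv2.CV_32F))
print("cup",sh(62,80,70,96),"fixed",sh(5,35,70,115))
def pz(z):
    c=manip.calibration("side");p=c["orientation"].T@(np.array([.5455,.292,z])-c["position"]);q=c["mtx"]@(p*[1,-1,-1]);return q[:2]/q[2]
print(pz(.131),pz(.134))
E
```

```text
old [ 69.  63.  56.  50.  49.  50.  49.  49.  52.  65.  92. 119. 130. 130.
 118.  91.]
 knob [132. 131. 123.  97.  60.  39.  32.  30.  29.  30.  33.  44.  69. 106.
 131. 134. 133. 133.]
new [ 68.  63.  55.  50.  48.  48.  49.  49.  49.  50.  61.  88. 117. 128.
 118.  90.]
 knob [131. 131. 123.  97.  59.  37.  30.  28.  28.  29.  33.  42.  68. 106.
 132. 133. 133. 133.]
cup ((0.5401990649067177, 1.096516830956717), 1.00631636258506) fixed ((0.5562809129021957, 0.05652798623293265), 0.9178831976431387)
[332.72407558 213.94230324] [332.87595653 213.12617226]
```

```bash
python3 arc.py -8 8
```

```text
34.25 [0.4363 0.2564 0.1542] hdl 198.09 [ 1.85 -1.65  1.86] [-0.143 -0.711 -0.229] [ 0.0012  0.0026 -1.    ] [ 0.3   0.35  1.66  0.    1.13 -1.59]
-0.06 0.19 -0.017
-0.12 0.39 -0.035
-0.17 0.58 -0.052
-0.22 0.77 -0.07
-0.27 0.97 -0.087
-0.31 1.17 -0.105
-0.36 1.36 -0.122
-0.39 1.56 -0.14
Mz axis 0.018611864544242795
```

Call:
jog_arm --plan '[{"dx":-0.06,"dy":0.19,"dz":-0.02,"rx":0,"ry":0,"rz":-0.017,"fingers":0},{"dx":-0.12,"dy":0.39,"dz":-0.03,"rx":0,"ry":0,"rz":-0.035,"fingers":0},{"dx":-0.17,"dy":0.58,"dz":-0.03,"rx":0,"ry":0,"rz":-0.052,"fingers":0},{"dx":-0.22,"dy":0.77,"dz":-0.03,"rx":0,"ry":0,"rz":-0.07,"fingers":0},{"dx":-0.27,"dy":0.97,"dz":-0.03,"rx":0,"ry":0,"rz":-0.087,"fingers":0},{"dx":-0.31,"dy":1.17,"dz":-0.03,"rx":0,"ry":0,"rz":-0.105,"fingers":0},{"dx":-0.36,"dy":1.36,"dz":-0.03,"rx":0,"ry":0,"rz":-0.122,"fingers":0},{"dx":-0.36,"dy":1.36,"dz":-0.03,"rx":0,"ry":0,"rz":-0.122,"fingers":0},{"dx":-0.36,"dy":1.36,"dz":-0.03,"rx":0,"ry":0,"rz":-0.122,"fingers":0},{"dx":-0.36,"dy":1.36,"dz":-0.03,"rx":0,"ry":0,"rz":-0.122,"fingers":0}]'

```text
t: 35.5
eef_pos: [0.4333, 0.2699, 0.1544]
tool_rot: [[-0.193, 0.981, 0.003], [0.981, 0.193, 0.002], [0.001, 0.004, -1.0]]
ft_force: [5.5, -3.0, 4.2]
grip_width: 0.0149
```

```bash
python3 arc.py 5 5
```

```text
35.5 [0.4333 0.2699 0.1544] hdl 191.13 [ 5.54 -3.04  4.17] [-0.365 -1.067  0.445] [ 0.0034  0.002  -1.    ] [ 0.33  0.35  1.65  0.    1.13 -1.44]
0.04 -0.2 0.017
0.08 -0.39 0.035
0.13 -0.59 0.052
0.18 -0.79 0.07
0.24 -0.98 0.087
Mz axis 0.9135356453003352
```

Call:
jog_arm --plan '[{"dx":0.04,"dy":-0.2,"dz":0,"rx":0,"ry":0,"rz":0.017,"fingers":0},{"dx":0.08,"dy":-0.39,"dz":0,"rx":0,"ry":0,"rz":0.035,"fingers":0},{"dx":0.13,"dy":-0.59,"dz":0,"rx":0,"ry":0,"rz":0.052,"fingers":0},{"dx":0.18,"dy":-0.79,"dz":0,"rx":0,"ry":0,"rz":0.07,"fingers":0},{"dx":0.24,"dy":-0.98,"dz":0,"rx":0,"ry":0,"rz":0.087,"fingers":0},{"dx":0.26,"dy":-1.06,"dz":-0.03,"rx":0,"ry":0,"rz":0.094,"fingers":0},{"dx":0.26,"dy":-1.06,"dz":-0.03,"rx":0,"ry":0,"rz":0.094,"fingers":0},{"dx":0.26,"dy":-1.06,"dz":-0.03,"rx":0,"ry":0,"rz":0.094,"fingers":0},{"dx":0.26,"dy":-1.06,"dz":-0.03,"rx":0,"ry":0,"rz":0.094,"fingers":0},{"dx":0.26,"dy":-1.06,"dz":-0.03,"rx":0,"ry":0,"rz":0.094,"fingers":0}]'

```text
t: 36.75
eef_pos: [0.4357, 0.2593, 0.1539]
tool_rot: [[-0.284, 0.959, 0.003], [0.959, 0.284, 0.002], [0.001, 0.003, -1.0]]
ft_force: [-2.0, 2.2, 2.1]
grip_width: 0.015
```

```bash
python3 arc.py
```

```text
36.75 [0.4357 0.2593 0.1539] hdl 196.52 [-1.97  2.22  2.11] [ 0.484 -0.18   0.327] [ 0.0025  0.0021 -1.    ] [ 0.3   0.35  1.66  0.    1.13 -1.56]
Mz axis 0.01584444875826685
```

Call:
jog_arm --plan '[{"dx":0,"dy":0,"dz":0,"rx":0,"ry":0,"rz":0,"fingers":0.3},{"dx":0,"dy":0,"dz":0,"rx":0,"ry":0,"rz":0,"fingers":0.5},{"dx":0,"dy":0,"dz":0,"rx":0,"ry":0,"rz":0,"fingers":0.7},{"dx":0,"dy":0,"dz":0,"rx":0,"ry":0,"rz":0,"fingers":0.8},{"dx":0,"dy":0,"dz":0,"rx":0,"ry":0,"rz":0,"fingers":0.8},{"dx":0,"dy":0,"dz":0,"rx":0,"ry":0,"rz":0,"fingers":0.8},{"dx":0,"dy":0,"dz":0,"rx":0,"ry":0,"rz":0,"fingers":0.8},{"dx":0,"dy":0,"dz":0,"rx":0,"ry":0,"rz":0,"fingers":0.8},{"dx":0,"dy":0,"dz":0,"rx":0,"ry":0,"rz":0,"fingers":0.8},{"dx":0,"dy":0,"dz":0,"rx":0,"ry":0,"rz":0,"fingers":0.8}]'

```text
t: 38.0
eef_pos: [0.4357, 0.2593, 0.1539]
tool_rot: [[-0.284, 0.959, 0.003], [0.959, 0.284, 0.002], [0.001, 0.003, -1.0]]
ft_force: [-0.4, -0.3, -0.2]
grip_width: 0.0683
```

Call:
jog_arm --plan '[{"dx":0,"dy":0,"dz":0.5,"rx":0,"ry":0,"rz":0,"fingers":0.8},{"dx":0,"dy":0,"dz":1.5,"rx":0,"ry":0,"rz":0,"fingers":0.8},{"dx":0,"dy":0,"dz":3,"rx":0,"ry":0,"rz":0,"fingers":0.8},{"dx":0,"dy":0,"dz":4.5,"rx":0,"ry":0,"rz":0,"fingers":0.8},{"dx":-0.5,"dy":0,"dz":6,"rx":0,"ry":0,"rz":0,"fingers":0.8},{"dx":-2,"dy":0,"dz":7.5,"rx":0,"ry":0,"rz":0,"fingers":0.8},{"dx":-4,"dy":0,"dz":8,"rx":0,"ry":0,"rz":0,"fingers":0.8},{"dx":-6,"dy":0,"dz":8,"rx":0,"ry":0,"rz":0,"fingers":0.8},{"dx":-6,"dy":0,"dz":8,"rx":0,"ry":0,"rz":0,"fingers":0.8},{"dx":-6,"dy":0,"dz":8,"rx":0,"ry":0,"rz":0,"fingers":0.8}]'

```text
t: 39.25
eef_pos: [0.3762, 0.2593, 0.2343]
tool_rot: [[-0.284, 0.959, 0.003], [0.959, 0.284, 0.002], [0.001, 0.004, -1.0]]
ft_force: [0.2, -0.4, 0.5]
grip_width: 0.0681
```

```bash
python3 arc.py; python3 - <<'E'
from h import *;import cv2
b=manip.read_camera("side");a=manip.read_camera("top");cv2.imwrite("pics/c6.png",np.hstack([cv2.resize(b[140:260,240:360],(400,400),interpolation=2),cv2.resize(a[90:260,230:400],(400,400),interpolation=2)]))
o=cv2.imread("pics/side5.png")
for i in(o,b):print(cv2.cvtColor(i,6)[212:226,326:340].mean(1).round(0))
E
```

```text
39.25 [0.3762 0.2593 0.2343] hdl 196.52 [ 0.16 -0.38  0.54] [-0.037 -0.019 -0.055] [ 0.0032  0.0023 -1.    ] [ 0.35  0.16  1.69  0.    1.29 -1.51]
Mz axis -0.007472843204596541
[ 68.  63.  55.  50.  48.  48.  49.  49.  49.  50.  61.  88. 117. 128.]
[ 69.  63.  55.  49.  48.  49.  49.  49.  50.  54.  70. 101. 126. 130.]
```

View pics/c6.png

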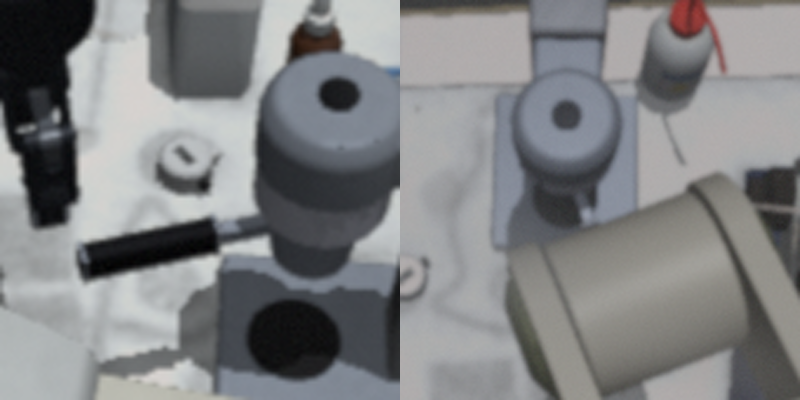

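The cup hangs free, gripper clear, with the tally counter and the other things unmoved. I'll check the handle's direction, then hand in.

```bash
python3 - <<'E'
from h import *
p=atz("side",240+83/3.333,140+262/3.333,.1675);q=atz("side",240+214/3.333,140+234/3.333,.1675)
d=p-q;print(p,q,np.degrees(np.arctan2(d[1],d[0]))%360,np.linalg.norm(d))
c=np.array([.5455,.292]);print([np.degrees(np.arctan2(*(x[:2]-c)[::-1]))%360 for x in(p,q)])
manip.sign_off();print(manip.state()["t"])
E
```

```text
[0.40237254 0.24841301 0.1675    ] [0.48204309 0.27264763 0.1675    ] 196.9189952253252 0.08327493280362688
[np.float64(196.93720759200534), np.float64(196.96006834412557)]
the job is handed in; nothing more can be done
the job is handed in; nothing more can be done
```

The cup is hanging in the mixer by itself, released, and the job is handed in at about 39 s of the 67 s allowed. No verdict was reported.

- **Pick-up and entry:** I took the cup by its handle and offered it up with the handle at 148°. The lugs went into the slots on the first try, and the seal's spring could be felt.
- **Turning:** I turned it anticlockwise until the turning resistance rose steadily to about 1 N m at 202°, putting the stop near 200°. That is half the 2 N m forcing limit, and the wrist force readings stayed around 11 N or less.
- **Locking:** I backed off 4° and let the cup down about 3 mm. A light clockwise turn was then blocked at about 192°, which means the lugs were in the pockets. I centred the handle at 196.5° and opened the fingers.

**Last checks:**
- The force after release was about zero, and the gripper was well clear.
- The camera put the handle at 196.9°.
- The tally counter looked undisturbed in the last picture. The specimen cup was hidden behind the arm there, but the robot never worked near it.

**Doubts:**
- During the first 10° of turning the lugs rubbed on the crest with about 9 N. The cup had sagged a little in the fingers, so I raised it before going on.
- That sag left the tool height unreliable for judging whether the cup was on the crest or in the pocket. I relied on the clockwise block and on the cup's underside showing about one pixel lower in the picture.
- I never measured the mid-slot angle directly. The 52° of turn is worked out from where the stop was felt.

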